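Reset the grind of a flour mill and lock it

TASK

The flour mill is set too coarse. Loosen the brass lock ring under the black setting knob, turn the knob until its white pointer line points at the green mark on the dial, then tighten the lock ring fully again without losing the setting. Leave the bowl under the spout and the other things on the worktop where they are.

Things in the scene. Friction and masses are not known exactly. Their poses are not given: they have to be found in the camera images.
- mill: Flour mill, heavy, does not move: wooden box 230 mm deep, 170 wide, 150 high in front; its top slopes up at 35 deg from the front edge to 252 mm, where a hopper stands behind (100 mm and more up the slope from the dial axis). Origin: centre of its underside; x to its back, y to the left seen from the front, z up. The dial is in the middle of the slope; the flour spout is in the front face.
- ring_grip (a point): Grasp height of the knurled brass lock ring (56 mm diameter, 20 mm tall), on the dial axis, 13 mm above the ring's lower and 7 mm below its upper face. Does not turn. z axis: the dial axis, out of the dial, leaning 35 deg to the mill's front; x: up the slope to the green mark; y: left. The dial plate (122 mm diameter) lies 22 mm below this point along z; the knob reaches 37 mm above it.
- bar_grip (a point): Black setting knob above the ring, on the same axis: a bar 14 mm wide, 44 long, 24 tall on a skirt of 45 mm diameter. This point is on the dial axis, 30 mm above ring_grip, 7 mm below the bar's top, 17 mm above the skirt, 23 mm above the ring's top face. Turns with the knob: x axis along the bar to the pointer end, z out of the dial. Pinch the bar across its width (along y), turn about z.
- pointer_end (a point): End of the bar that carries the white pointer line, 22 mm from the dial axis; turns with the knob.
- green_mark (a point): Middle of the green mark on the dial plate, 48 mm from the dial axis, up the slope. To its left (seen from the mill's front) the dots grow (coarse), to its right they shrink (fine).
- adjuster (a joint): Angle of the black knob, rad. 0 = white pointer line exactly at the green mark; positive = turned anticlockwise as seen looking onto the dial (towards coarse); stops at -1.8 and 1.8. Turns easily (about 0.04 N m) while the lock ring is loose; with the ring tight it is clamped (holds a little over 1 N m).
- lock_ring (a joint): Angle of the brass ring, rad. 0 = fully tight at its stop, its red line at the red dot low on the dial plate; positive = loosened, anticlockwise seen looking onto the dial, up to 1.9. It lets go of the knob at about 0.6. Turning takes about 0.15 N m, 0.25 N m at the end of tightening. It stays where it is left and does not drag the knob.
- flour_bowl: Loose grey mixing bowl, 183 mm in diameter and 71 mm high, under the mill's spout; origin at the centre of its underside.
- grain_jar: Loose glass jar with a yellow lid, 96 mm in diameter, 158 mm high, to the right; origin at the centre of its underside.
- coffee_bag: Loose brown stand-up pouch, 63 x 104 x 165 mm, to the left; origin at the centre of its underside.
- tub: Loose tub with white lid and dark band, 71 mm in diameter, 104 mm high, to the left; origin at the centre of its underside.
- lemon: Loose lemon, 71 x 53 x 51 mm, on the yellow cutting board at the right front; origin at its underside.
- mandarin: Loose mandarin, 61 mm in diameter, 50 mm high, on the same board; origin at its underside.
- teaspoon: Loose teaspoon, 137 mm long, lying at the left front; origin at its middle, underside.
Not all that is in view belongs to the job. What is shaped like the tub but pink or purple is not meant.

How it is judged:
On the way, in this order (a step that is already met when the one before it is completed fails the run):
1. the lock ring is loosened (at least 0.55 rad from tight) with the knob still where it was (value of joint lock_ring above 0.55 rad and distance of pointer_end from where it was at the start of the episode below 0.006 m), for 0.2 s.
2. with the ring loose, the knob's pointer line stands still at the green mark (within 0.15 rad) (value of joint lock_ring above 0.5 rad and value of joint adjuster between -0.15 and 0.15 rad and velocity of joint adjuster between -0.1 and 0.1 rad/s), for 0.2 s.
At the end, for the whole second after the job is handed in: The lock ring is tight (within 0.15 rad of its stop), the knob's pointer line is within 0.15 rad of the green mark; the bowl, jar, pouch, tub, lemon, mandarin and teaspoon are within 30 mm of where they were, the first four upright (value of joint each of lock_ring, adjuster below 0.15 rad and value of joint adjuster above -0.15 rad and distance of each of flour_bowl, grain_jar, coffee_bag, tub, lemon, mandarin, teaspoon from where it was at the start of the episode below 0.03 m and angle between each of flour_bowl, grain_jar, coffee_bag, tub's own z axis and vertical below 0.15 rad); the robot touches nothing.
It also fails if it takes over 58 s, if anything falls off the work surface, if the arm or the gripper's body presses on something with over 40 N, if the wrist force passes 120 N, or if a joint passes its speed limit or range.

ROBOT

A 7-joint arm with a two-finger parallel gripper is mounted at the origin on a cart in front of the work surface, level with it; the furniture and walls round the work are solid. World frame = base frame: x ahead of the robot, y to its left, z up, the work surface at z = 0. Lengths are in m, angles in rad, forces in N, time in s.
With the tool pointing down it reaches from about 0.425 to 0.875 m from the base axis. Payload 8.4 kg.
Tool frame: the origin (TCP) lies between the finger pads; the fingertips stand tcp_to_tips ahead of it and the grasp point (between the pads) lies 8 mm behind it (tcp_to_tips is the distance from the TCP to the fingertips, in m); z points along the fingers, y is the direction in which the jaws open and shut (so a half turn about z gives the same grasp; the last joint's range is limited). The gripper opens to 87 mm and grips with 3 to 60 N. Pads are 19 mm wide; open, the fingers measure 117 mm over their backs; the gripper's body (75 mm by 190 mm) begins 51 mm behind the grasp point.
Start: joints at [-1.384, 0.333, 0.04, 1.465, -0.013, 1.343, -0.059], TCP at [0.183, 0.624, 0.234] pointing down, gripper open.
Joint ranges: [-2.58, 2.58], [-0.38, 2.09], [-1.3, 1.39], [0.25, 2.4], [-1.5, 4.64], [0.08, 2.09], [-2.65, 2.65]. Speed limits (rad/s): [2.22, 2.22, 2.79, 2.79, 3.14, 3.14, 3.14].

INTERFACE

Orientations are given as [roll, pitch, yaw] about the fixed x, y, z axes, in that order (R = Rz(yaw) Ry(pitch) Rx(roll)).
In Python, from rig import sense, snapshot, close_job, tcp_to_tips gives the robot as it stands. The module is installed in compiled form; this text tells all that it offers.
- The arm moves only by the shell command python3 -m creep 'ROWS'. ROWS is JSON, a list of rows, each a list of 5 numbers: the shift along the world's x, y, z in units of 40 mm (1.0 is 40 mm), then the turn about the world's z in units of 5 degrees (1.0 is 5 degrees), then the finger opening in mm, from 0 to 87. In form: [[dx, dy, dz, turn, hand], ...]. A call has 1 to 5 rows; each row is the pose to reach, as a shift and turn from the pose commanded when the call began; what a row does not reach only later rows make up. A row lasts 1/10 s, in which the tool goes at most 50 mm and 8.59 degrees, less where a joint would pass 70% of its speed; a pose out of reach is approached as far as the arm can. A call with a gripper value outside its range is refused whole. The fingers move at their own pace and stop on an object; the grip force is fixed at half the most. Time passes only in rows, so rows that repeat a pose let the fingers close. It gives the time, the measured TCP pose, the force and the opening at its end, in the units of the state.
- sense(): the state, without advancing time (a new reading comes with each control period).
- snapshot(name): name is "scene" or "top" or "wrist"; returns a dict with "pixels" (384x512x3 uint8, red, green, blue), "depth" (384x512 float32, m along the optical axis (not along the pixel's ray), 0 where there is no reading), "fx", "fy", "cx", "cy" (pixels), "k1" (the pictures are not rectified: a ray, as slopes to the right and down, at radius r is drawn at 1 + k1 r^2 times it, then the intrinsics apply), "xyz" and "rotation" of the camera in the world. Camera axes: x right, y down, z forward; pixel columns grow to the right and rows downward; lengths in m; the calibration is good to about 2 mm. A picture is of the moment at which its call begins.
- close_job(): hands the job in, once; it reports no verdict.
The state is a dict: "time": time; "joint_pos": joint angles; "qd": joint speeds; "joint_torque": joint torques, N m; "eef_pos": TCP position; "eef_rot": TCP orientation; "ft_force": force on the tool from outside, world axes, zero at the start; "ft_torque": the same for the moment, N m; "grip_width": opening from 0.0 (shut) to 1.0 (fully open).
Only numpy, scipy, OpenCV 4.12 (cv2) and the standard library are available. Lean on these libraries where they do the work, as an engineer would, in place of code of your own. Each camera call takes 0.05 s, during which the arm holds its last target.

## Working session

There is one attempt and no reset: what is moved stays moved. The work goes in short steps, Python scripts to look and compute and a shell command to move; the robot and the scene stay as the last step left them, time stands still between calls to the robot, and variables do not carry over. Pictures are saved under pics/ and viewed, and the job is handed in when it is done.

```bash
ls; mkdir -p pics
cat > h.py <<'E'
import numpy as np, cv2
from rig import sense, snapshot, close_job, tcp_to_tips
def snap(n,f):
    s=snapshot(n); cv2.imwrite('pics/'+f+'.png',s['pixels'][:,:,::-1]); np.save('pics/'+f+'.npy',s,allow_pickle=True); return s
def load(f): return np.load('pics/'+f+'.npy',allow_pickle=True).item()
def ray(s,u,v):
    K=np.array([[s['fx'],0,s['cx']],[0,s['fy'],s['cy']],[0,0,1.]])
    p=cv2.undistortPoints(np.array([[[u,v]]],float),K,np.array([s['k1'],0,0,0.])).ravel()
    return np.array([p[0],p[1],1.])
def rot(s):
    R=np.array(s['rotation'],float)
    if R.shape!=(3,3):
        from scipy.spatial.transform import Rotation
        R=Rotation.from_euler('xyz',R).as_matrix() if R.size==3 else None
    return R
def pt(s,u,v,w=1):
    u0,v0=int(round(u)),int(round(v))
    d=s['depth'][v0-w:v0+w+1,u0-w:u0+w+1]; d=np.median(d[d>0])
    return np.array(s['xyz'])+rot(s)@(ray(s,u,v)*d)
def proj(s,P):
    c=rot(s).T@(np.array(P)-np.array(s['xyz'])); x,y=c[0]/c[2],c[1]/c[2]; f=1+s['k1']*(x*x+y*y)
    return s['fx']*x*f+s['cx'],s['fy']*y*f+s['cy']
def crop(f,u0,v0,u1,v1,k,o):
    im=cv2.imread('pics/'+f+'.png')[v0:v1,u0:u1]; cv2.imwrite('pics/'+o+'.png',cv2.resize(im,None,fx=k,fy=k,interpolation=cv2.INTER_CUBIC))
E
python3 - <<'E'
from h import *
print(sense(), tcp_to_tips)
for n in ['scene','top','wrist']:
    s=snap(n,n+'0'); print(n,s['xyz'],s['rotation'],s['fx'],s['fy'],s['cx'],s['cy'],s['k1'])
E
```

```text
pics
{'time': 0.0, 'joint_pos': array([-1.38419831,  0.33392865,  0.03986949,  1.46626125, -0.01337945,
        1.34327788, -0.05848902]), 'qd': array([ 3.17119228e-04, -2.26623367e-03, -4.89260152e-06, -1.18042423e-03,
        1.32406417e-03, -9.00308392e-04,  1.27617596e-03]), 'joint_torque': array([-6.50443490e-04, -6.56379676e+01,  1.33436501e+00, -4.03781998e+01,
       -5.99450245e-02,  4.51098033e-02,  1.69540840e-04]), 'eef_pos': array([0.18315695, 0.62320268, 0.23265263]), 'eef_rot': array([-3.13998832e+00,  1.28665424e-04,  2.85579735e+00]), 'ft_force': array([-0.6580127 ,  0.63217123, -0.31846368]), 'ft_torque': array([-0.01714479,  0.0298208 , -0.02374336]), 'grip_width': 1.0032984882708416} 0.011
scene [-0.28147735 -0.80582596  0.98049918] [-2.15281702  0.02347802 -0.81608064] 359.2195530223067 359.2195530223067 251.86919683415113 191.7282711925466 0.005459566666174256
top [0.31338934 0.07560045 1.55279676] [-2.96050806 -0.01846729 -1.56481256] 357.8860042689619 357.8860042689619 255.6483792264116 190.87360126759293 -0.07194605984333186
wrist [0.11123295 0.64452118 0.38446844] [2.86686668e+00 1.06336320e-03 1.28434689e+00] 301.82094979948334 301.82094979948334 256.5312626979099 190.85773357642788 -0.022714544240314882
```

View pics/scene0.png

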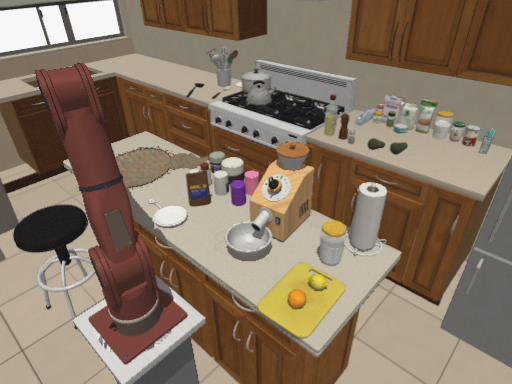

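View pics/top0.png

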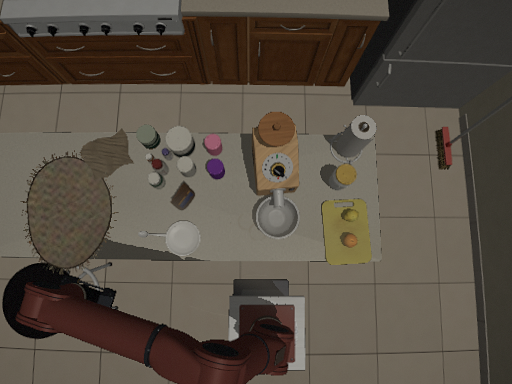

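View pics/wrist0.png

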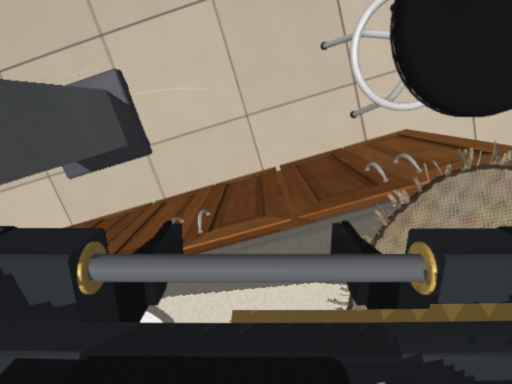

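Run:
```python
from h import *
crop('scene0',235,140,325,240,6,'c1'); crop('top0',240,110,320,200,6,'c2')
s=load('top0'); t=load('scene0')
for u,v in [(278,168),(258,185),(297,190),(277,130),(277,220),(344,174),(182,196),(185,165)]: print(u,v,pt(s,u,v).round(3))
for u,v in [(274,186),(250,240),(333,230)]: print(u,v,pt(t,u,v).round(3))
```

```text
278 168 [ 0.642 -0.031  0.241]
258 185 [0.592 0.042 0.16 ]
297 190 [ 0.603 -0.134  0.   ]
277 130 [ 0.757 -0.02   0.342]
277 220 [ 0.47  -0.045 -0.   ]
344 174 [ 0.642 -0.305  0.156]
182 196 [0.553 0.35  0.117]
185 165 [0.685 0.345 0.105]
274 186 [ 0.62  -0.052  0.233]
250 240 [ 0.513 -0.017  0.008]
333 230 [ 0.627 -0.322  0.157]
```

View pics/c1.png

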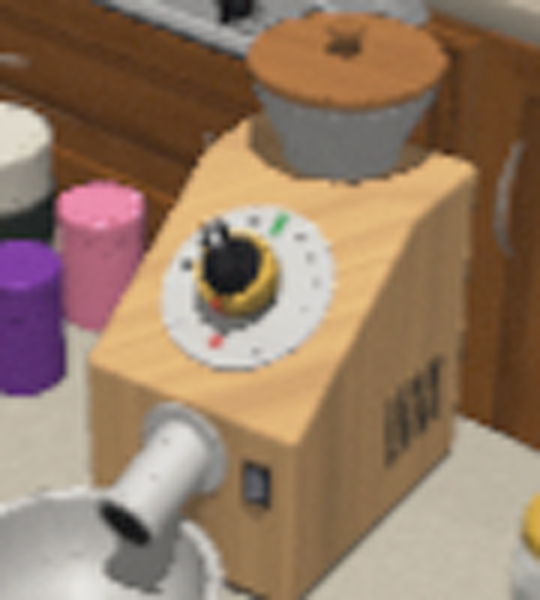

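View pics/c2.png

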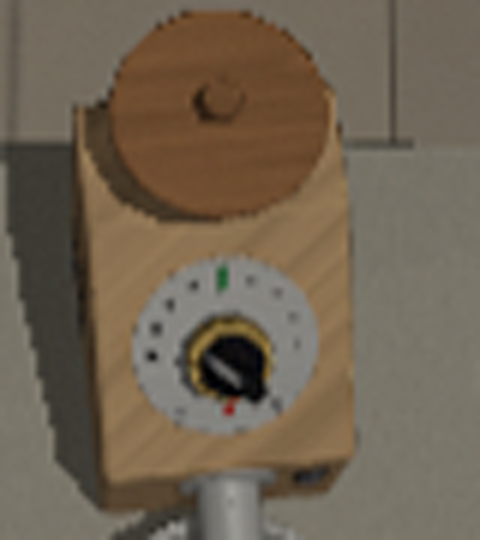

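```bash
cat > m.py <<'E'
from h import *
import sys
def cloud(s):
    h,w=s['depth'].shape; u,v=np.meshgrid(np.arange(w),np.arange(h))
    K=np.array([[s['fx'],0,s['cx']],[0,s['fy'],s['cy']],[0,0,1.]])
    p=cv2.undistortPoints(np.stack([u.ravel(),v.ravel()],1)[:,None].astype(float),K,np.array([s['k1'],0,0,0.]))[:,0]
    d=s['depth'].ravel(); P=np.c_[p*d[:,None],d]@rot(s).T+np.array(s['xyz']); return P.reshape(h,w,3)
def analyse(s):
    P=cloud(s); x=s['pixels'].astype(int); r,g,b=x[...,0],x[...,1],x[...,2]
    box=(P[...,0]>.5)&(P[...,0]<.8)&(abs(P[...,1]+.03)<.12)&(P[...,2]>.14)&(P[...,2]<.27)&(s['depth']>0)
    white=box&(abs(r-b)<30)&(r>110)
    wood=box&(r-b>40)&(r<240)&(r-g<90)
    return P,box,white,wood
E
python3 - <<'E'
from m import *
for f in ['top0','scene0']:
    s=load(f); P,box,white,wood=analyse(s); hsv=cv2.cvtColor(s['pixels'],cv2.COLOR_RGB2HSV).astype(int)
    Q=P[wood&(P[...,2]>.155)&(P[...,2]<.245)]
    for i in range(6):
        A=np.c_[Q[:,:2],np.ones(len(Q))]; c=np.linalg.lstsq(A,Q[:,2],rcond=None)[0]; e=A@c-Q[:,2]; Q=Q[abs(e)<max(.003,2*e.std())] if i<5 else Q
    n=np.array([-c[0],-c[1],1]);n/=np.linalg.norm(n)
    print(f,len(Q),'tilt',np.degrees(np.arccos(n[2])),'uphill dir',np.degrees(np.arctan2(c[1],c[0])),e.std(),c)
    H,S,V=hsv[...,0],hsv[...,1],hsv[...,2]
    for nm,m in [('green',box&(H>40)&(H<85)&(S>90)),('red',box&((H<6)|(H>172))&(S>130)),('white',white)]:
        v,u=np.nonzero(m); print(nm,len(u),u.mean().round(1),v.mean().round(1),P[m].mean(0).round(4),P[m].min(0).round(3),P[m].max(0).round(3))
E
```

```text
top0 755 tilt 34.30182317650333 uphill dir 6.09275919655726 0.0023326367107353325 [ 0.67834688  0.07240766 -0.24271342]
green 6 277.2 158.5 [ 0.6817 -0.0287  0.2337] [ 0.629 -0.038  0.226] [ 0.696 -0.024  0.25 ]
red 2 278.0 177.5 [ 0.6194 -0.0359  0.1792] [ 0.618 -0.036  0.178] [ 0.621 -0.036  0.18 ]
white 476 277.1 166.6 [ 0.6569 -0.0306  0.2045] [ 0.584 -0.09   0.141] [0.705 0.028 0.239]
scene0 858 tilt 34.34454725413744 uphill dir 7.617977468519766 0.004274856079639801 [ 0.67726289  0.09058246 -0.2406586 ]
green 1 281.0 177.0 [ 0.6892 -0.0297  0.2336] [ 0.689 -0.03   0.234] [ 0.689 -0.03   0.234]<stdin>:11: RuntimeWarning: Mean of empty slice.
  ret = ret.dtype.type(ret / rcount)
  ret = um.true_divide(
Traceback (most recent call last):
ValueError: zero-size array to reduction operation minimum which has no identity
```

```bash
python3 -m creep '[[0,0,1.2,0,87],[0,0,2.4,1,87],[0,0,3.6,2,87],[0.3,-0.5,4.7,3,87],[0.8,-1.4,4.7,4.5,87]]'
python3 -m creep '[[0.6,-1,0,0,87],[1.2,-2,0,0,87],[1.8,-3,0,0,87],[2.4,-4,0,0,87],[3.0,-5,0,0,87]]'
```

```text
time: 0.65
eef_pos: [0.2141, 0.5699, 0.4272]
eef_rot: [3.134, 0.003, -3.027]
ft_force: [0.8, 0.6, 0.2]
grip_width: 0.999
time: 1.15
eef_pos: [0.3359, 0.3657, 0.4214]
eef_rot: [3.141, -0.0, -3.035]
ft_force: [0.3, 0.6, 0.3]
grip_width: 1.0
```

```bash
python3 -m creep '[[0.8,-0.9,0,0,87],[1.6,-1.8,0,0,87],[2.4,-2.7,0,0,87],[3.2,-3.6,0,0,87],[4.0,-4.5,0,0,87]]'
python3 -m creep '[[0.8,-0.9,0,0,87],[1.6,-1.9,0,0,87],[2.4,-2.9,0,0,87],[3.2,-3.9,0,0,87],[4.2,-5.0,0,0,87]]'
python3 -m creep '[[0.4,-0.5,0,0,87],[0.4,-0.5,0,0,87],[0.4,-0.5,0,0,87]]'
python3 - <<'E'
from h import *
snap('wrist','w1'); print(sense()['joint_pos'].round(2))
E
```

```text
time: 1.65
eef_pos: [0.4961, 0.1858, 0.4216]
eef_rot: [3.141, 0.0, -3.035]
ft_force: [0.9, -0.4, 0.1]
grip_width: 1.001
time: 2.15
eef_pos: [0.6553, -0.0043, 0.4217]
eef_rot: [3.142, 0.0, -3.034]
ft_force: [0.9, 1.5, 1.1]
grip_width: 1.0
time: 2.45
eef_pos: [0.6705, -0.023, 0.4208]
eef_rot: [-3.141, -0.001, -3.036]
ft_force: [-0.3, 0.4, -0.0]
grip_width: 1.0
[-0.43  0.4   0.62  1.07 -0.23  1.73  1.8 ]
```

View pics/w1.png

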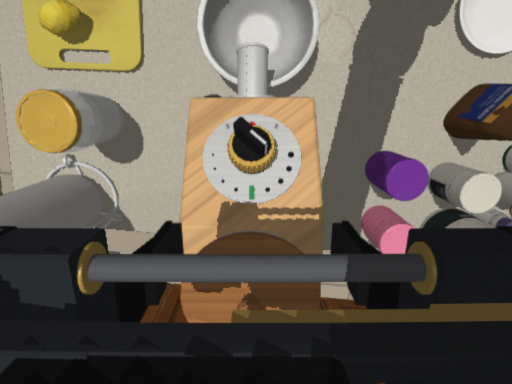

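Run:
```python
from m import *
crop('w1',175,85,330,235,5,'c3')
s=load('w1'); P=cloud(s); x=s['pixels'].astype(int)
hsv=cv2.cvtColor(s['pixels'],cv2.COLOR_RGB2HSV).astype(int); H,S,V=hsv[...,0],hsv[...,1],hsv[...,2]
v,u=np.mgrid[0:384,0:512]
reg=(u>185)&(u<322)&(v>97)&(v<222)
wood=reg&(H>8)&(H<20)&(S>60)&(((u-252)**2+(v-157)**2)>55**2)&(v<200)
Q=P[wood];Q=Q[Q[:,2]>.155]
for i in range(6):
    A=np.c_[Q[:,:2],np.ones(len(Q))]; c=np.linalg.lstsq(A,Q[:,2],rcond=None)[0]; e=A@c-Q[:,2]
    if i<5: Q=Q[abs(e)<max(.002,2*e.std())]
n=np.array([-c[0],-c[1],1]);n/=np.linalg.norm(n)
print(len(Q),'tilt',np.degrees(np.arccos(n[2])),np.degrees(np.arctan2(c[1],c[0])),e.std(),c)
white=(reg&(S<50)&(V>130)&((u-252)**2+(v-157)**2<52**2))
cs,_=cv2.findContours(white.astype(np.uint8),cv2.RETR_EXTERNAL,cv2.CHAIN_APPROX_NONE); cc=max(cs,key=cv2.contourArea); el=cv2.fitEllipse(cc); print('ellipse',el)
g=reg&(H>40)&(H<85)&(S>90); rd=reg&((H<5)|(H>174))&(S>130)
# plate plane: fit white pts
W=P[white]; A=np.c_[W[:,:2],np.ones(len(W))]
for i in range(5):
    cw=np.linalg.lstsq(A,W[:,2],rcond=None)[0]; e=A@cw-W[:,2]; k=abs(e)<max(.002,2*e.std()); A=A[k];W=W[k]
print('white plane',cw,len(W),np.degrees(np.arctan(np.hypot(*cw[:2]))),np.degrees(np.arctan2(cw[1],cw[0])))
def hit(u,v,c=cw):
    r=rot(s)@ray(s,u,v); o=np.array(s['xyz']); t=(c[0]*o[0]+c[1]*o[1]+c[2]-o[2])/(r[2]-c[0]*r[0]-c[1]*r[1]); return o+t*r
print('plate centre',hit(*el[0]))
B=np.array([hit(*p) for p in cc[:,0]]); # circle fit
n=np.array([-cw[0],-cw[1],1]);n/=np.linalg.norm(n); ex=np.array([1,0,cw[0]]);ex/=np.linalg.norm(ex); ey=np.cross(n,ex)
a,b=B@ex,B@ey; sol=np.linalg.lstsq(np.c_[2*a,2*b,np.ones(len(a))],a*a+b*b,rcond=None)[0]
R=np.sqrt(sol[2]+sol[0]**2+sol[1]**2); C=sol[0]*ex+sol[1]*ey+n*(B@n).mean(); print('circle',C,R)
for nm,m in [('green',g),('red',rd)]:
    vv,uu=np.nonzero(m); print(nm,len(uu),uu.mean(),vv.mean(),hit(uu.mean(),vv.mean()))
    G=hit(uu.mean(),vv.mean())-C; print('rel',G,np.linalg.norm(G),np.degrees(np.arctan2(G[1],G[0])))
```

```text
3793 tilt 35.064237338626135 6.174739629571111 0.000811939390819669 [ 0.69780773  0.07549492 -0.25446627]
ellipse ((251.556884765625, 158.24818420410156), (88.53245544433594, 97.66502380371094), 88.24446105957031)
white plane [ 0.69355729  0.07510522 -0.24786915] 4497 34.900090236253384 6.180468231107083
plate centre [ 0.65779607 -0.03018546  0.20608303]
circle [ 0.65514384 -0.03048673  0.20422093] 0.05990318534510069
green 52 251.5 192.0 [ 0.69343443 -0.02626595  0.23109465]
rel [0.03829058 0.00422078 0.02687372] 0.04696999417706683 6.290331826049674
red 15 251.8 123.2 [ 0.61750097 -0.03438409  0.17782072]
rel [-0.03764288 -0.00389736 -0.0264002 ] 0.04614267605174816 -174.08893816552617
```

View pics/c3.png

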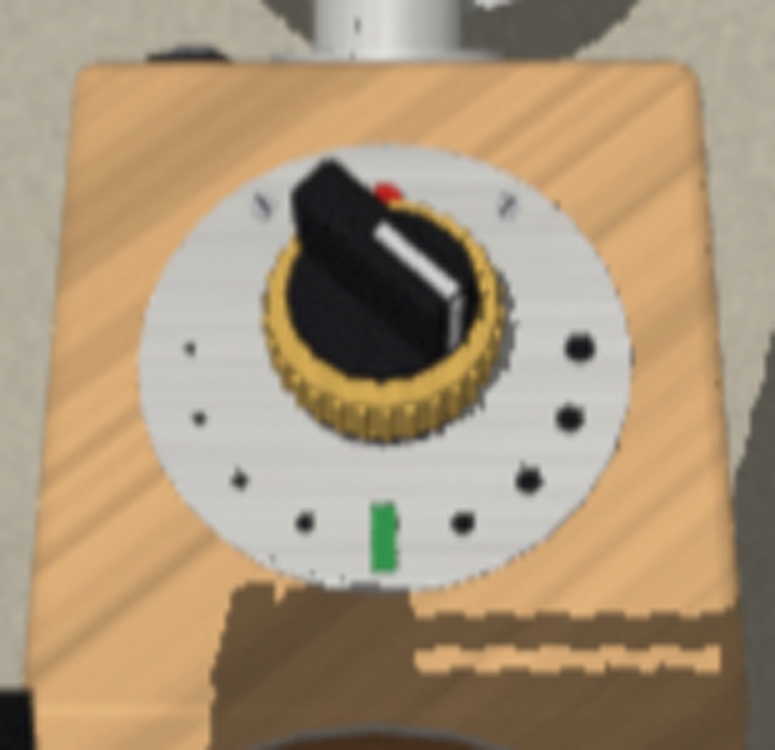

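```bash
python3 -m creep '[[-0.4,-0.1,-0.7,-1,87],[-0.82,-0.24,-1.5,-2.5,87],[-0.82,-0.24,-2.3,-4,80],[-0.82,-0.24,-3,-4,72],[-0.82,-0.24,-3,-4,72]]'
python3 - <<'E'
from h import *
snap('wrist','w2'); snap('scene','s2'); print(sense()['joint_pos'].round(2)); crop('s2',215,120,345,240,5,'c4')
E
```

```text
time: 3.0
eef_pos: [0.6355, -0.0297, 0.2984]
eef_rot: [-3.142, -0.005, 2.903]
ft_force: [-1.2, 0.3, -0.6]
grip_width: 0.852
[-0.53  0.32  0.67  1.41 -0.2   1.47  1.47]
```

View pics/w2.png

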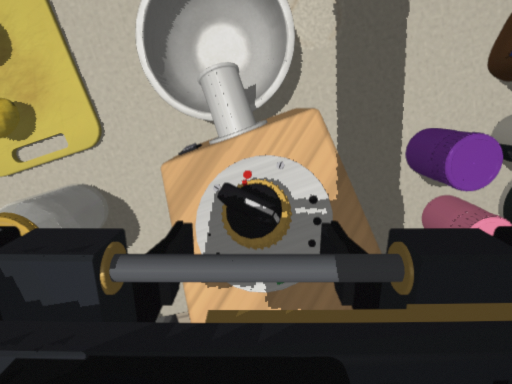

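View pics/c4.png

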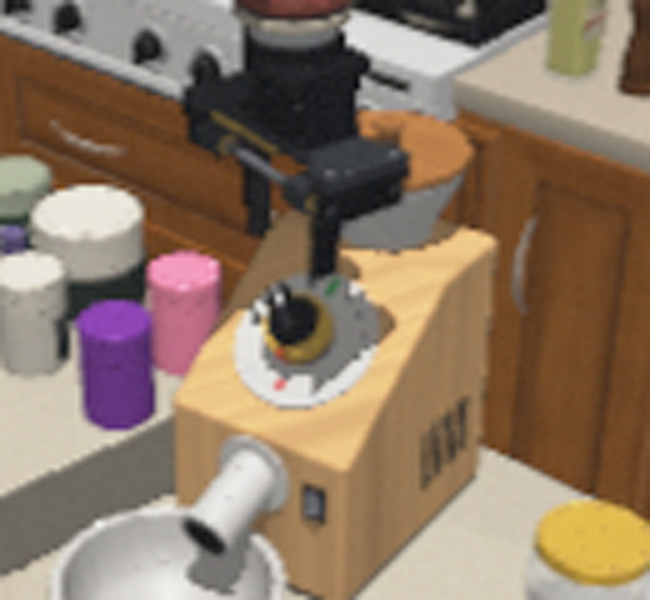

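```bash
python3 -m creep '[[0,0,-0.6,0,68],[0,0,-1.2,0,68],[0,0,-1.6,0,68],[0,0,-1.9,0,68],[0,0,-1.9,0,68]]'
python3 - <<'E'
from h import *
snap('wrist','w3');snap('scene','s3'); print(sense()); crop('s3',215,120,345,240,5,'c5')
E
```

```text
time: 3.6
eef_pos: [0.6374, -0.0319, 0.2249]
eef_rot: [-3.141, -0.001, 2.9]
ft_force: [-0.1, 0.5, -0.5]
grip_width: 0.777
{'time': 3.7, 'joint_pos': array([-0.52359203,  0.35826196,  0.65718763,  1.53109417, -0.22261407,
        1.32722132,  1.48514341]), 'qd': array([ 4.35002272e-04, -7.75032975e-03,  5.65810017e-03, -7.96724496e-03,
        1.80129426e-03, -2.40891761e-04,  4.83975688e-05]), 'joint_torque': array([-1.53448633e-01, -5.59034085e+01,  9.24369246e+00, -3.83464873e+01,
        1.43956786e-02,  4.34621936e-02,  1.25083709e-02]), 'eef_pos': array([ 0.63811554, -0.03230325,  0.22652435]), 'eef_rot': array([3.14139909e+00, 9.67841584e-04, 2.89946394e+00]), 'ft_force': array([-0.66711158, -0.41163611,  0.29064363]), 'ft_torque': array([ 0.01748233, -0.00662749, -0.00572048]), 'grip_width': 0.7823891593778612}
```

View pics/w3.png

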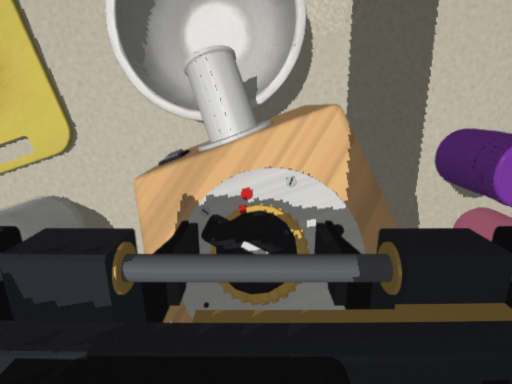

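View pics/c5.png

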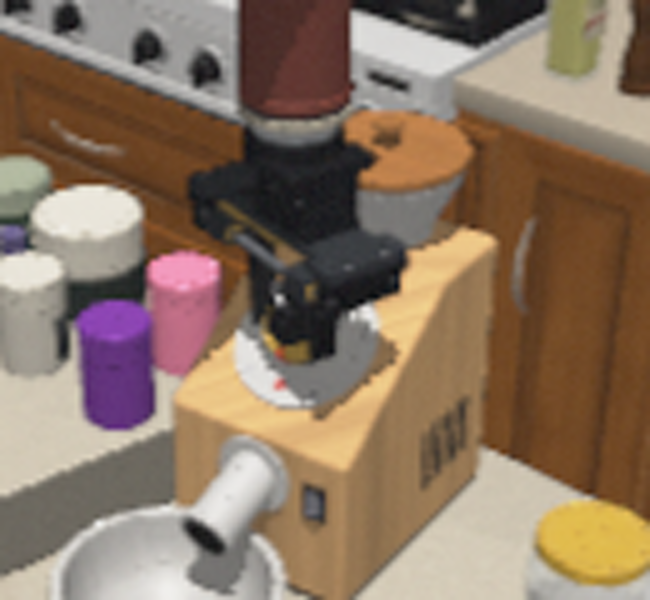

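```bash
python3 -m creep '[[0,0,0,0,50],[0,0,0,0,45],[0,0,0,0,45],[0,0,0,0,45],[0,0,0,0,45]]'
python3 - <<'E'
from h import *
s=sense();print(s['eef_pos'],s['ft_force'],s['ft_torque'],s['grip_width']*87)
E
```

```text
time: 4.2
eef_pos: [0.6386, -0.0308, 0.2266]
eef_rot: [3.139, 0.002, 2.901]
ft_force: [2.2, 4.7, 3.2]
grip_width: 0.643
[ 0.63857529 -0.0307833   0.22658553] [2.19963862 4.74259306 3.2115261 ] [ 1.35274822 -0.52810012  0.05281517] 55.932479937626056
```

```bash
python3 -m creep '[[0,0,0,1,45],[0,0,0,2,45],[0,0,0,3,45],[0,0,0,4,45],[0,0,0,4,45]]'
python3 - <<'E'
from h import *
s=sense();print(s['eef_pos'],s['ft_force'],s['ft_torque'],s['grip_width']*87); snap('wrist','w4')
crop('w4',150,130,370,330,3.5,'c6')
E
```

```text
time: 4.7
eef_pos: [0.6383, -0.0327, 0.2262]
eef_rot: [-3.141, 0.002, -3.034]
ft_force: [2.8, 1.2, 2.3]
grip_width: 0.637
[ 0.63828586 -0.03274085  0.22620502] [2.79281949 1.21831775 2.26354546] [-0.36110886 -0.69219282 -0.24577691] 55.43250249482901
```

View pics/c6.png

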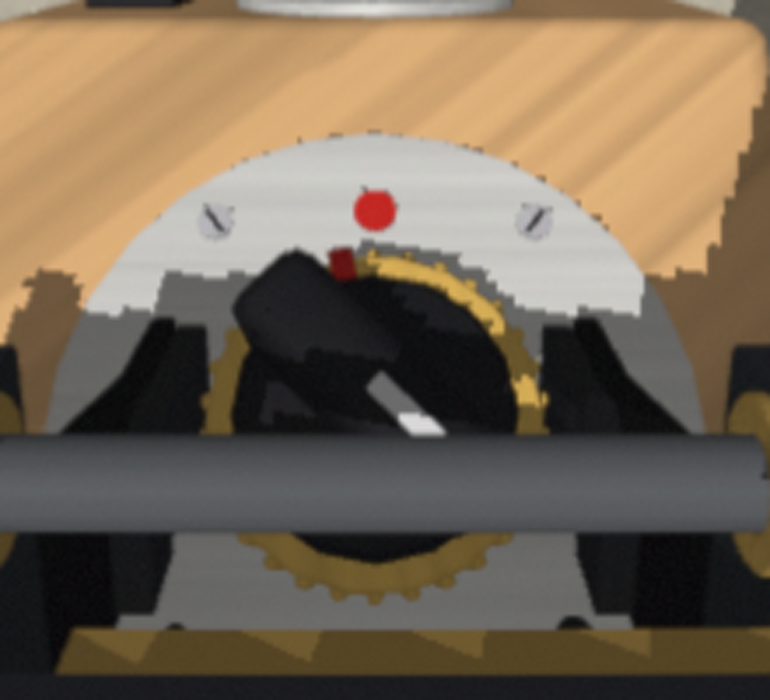

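```bash
python3 -m creep '[[0,0,0,1,45],[0,0,0,2,45],[0,0,0,3,45],[0,0,0,4,45],[0,0,0,4,45]]'
python3 - <<'E'
from h import *
s=sense();print(s['eef_pos'],s['ft_force'],s['ft_torque'],s['grip_width']*87); snap('wrist','w5')
crop('w5',150,130,370,330,3.5,'c7')
E
```

```text
time: 5.25
eef_pos: [0.637, -0.0354, 0.2266]
eef_rot: [-3.139, -0.002, -2.689]
ft_force: [-4.8, -3.4, 8.5]
grip_width: 0.637
[ 0.63703286 -0.03541151  0.22664809] [-4.79246827 -3.37895807  8.5135259 ] [-1.7780792   0.74756894 -0.40936768] 55.39539489062066
```

View pics/c7.png

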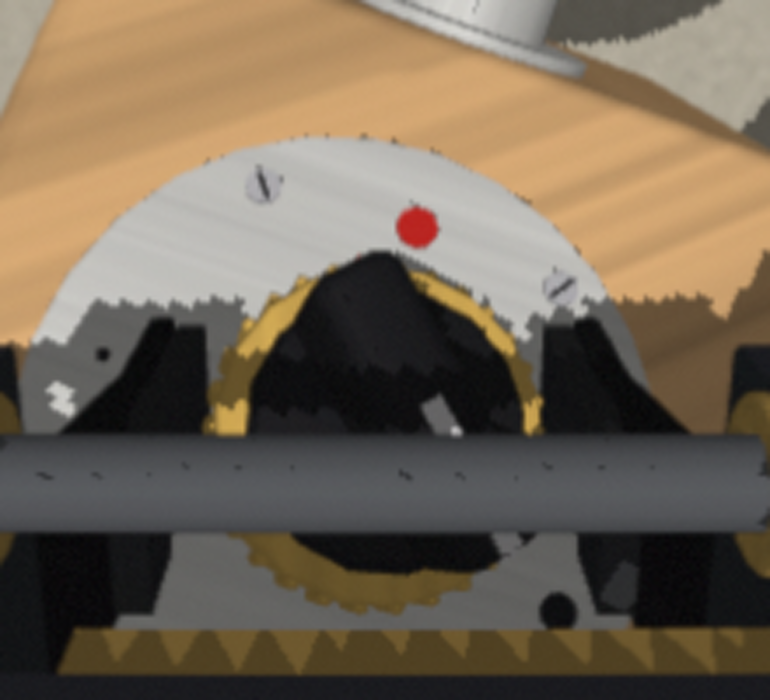

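```bash
python3 -m creep '[[0,0,0,0,70],[0,0,0,0,70],[0,0,0,-1.5,70],[0,0,0,-3,70],[0,0,0,-4.5,70]]';python3 -m creep '[[0,0,0,-1.5,70],[0,0,0,-3,70],[0,0,0,-3,70],[0,0,0,-3,70]]'
python3 - <<'E'
from h import *
s=sense();print(s['eef_pos'],s['ft_force'],s['ft_torque'],s['grip_width']*87); snap('wrist','w6')
crop('w6',150,130,370,330,3.5,'c8')
E
```

```text
time: 5.8
eef_pos: [0.6373, -0.0318, 0.2251]
eef_rot: [3.141, -0.001, -3.085]
ft_force: [0.7, 0.2, -0.4]
grip_width: 0.802
time: 6.2
eef_pos: [0.6375, -0.0319, 0.2252]
eef_rot: [-3.141, -0.001, 2.947]
ft_force: [0.4, 0.6, 0.2]
grip_width: 0.803
[ 0.6374503  -0.03187241  0.22521677] [0.37775906 0.61040807 0.1741041 ] [-0.01929143 -0.01504691 -0.01746767] 69.85815750960133
```

View pics/c8.png

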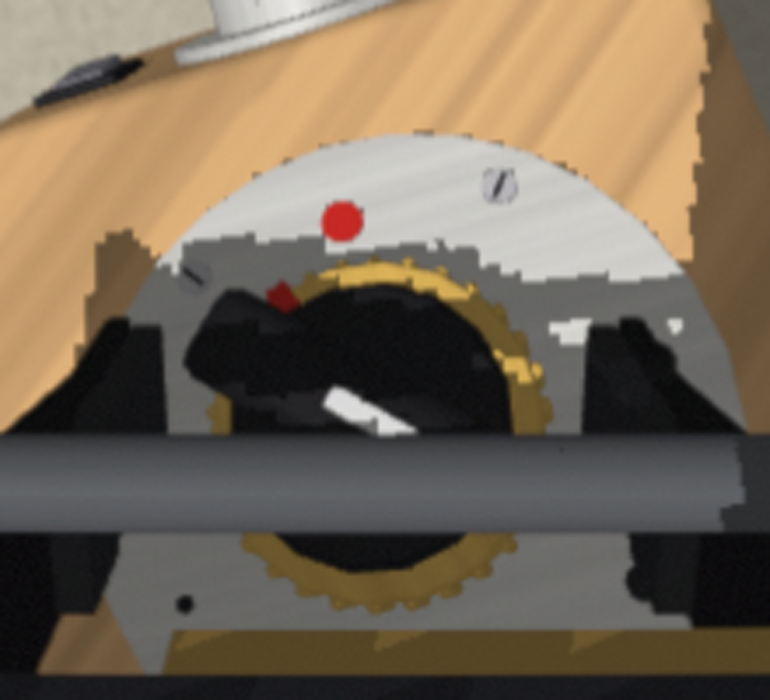

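```bash
python3 -m creep '[[0,0,0,0,45],[0,0,0,0,45],[0,0,0,0,45],[0,0,0,0,45],[0,0,0,1,45]]'; python3 -m creep '[[0,0,0,1,45],[0,0,0,2,45],[0,0,0,3,45],[0,0,0,4,45],[0,0,0,5,45]]';  python3 -m creep '[[0,0,0,1,45],[0,0,0,1,45],[0,0,0,1,70],[0,0,0,1,70],[0,0,0,0,70]]'; python3 -m creep '[[0,0,0,-1.5,70],[0,0,0,-3,70],[0,0,0,-3,70]]'
python3 - <<'E'
from h import *
s=sense();print(s['eef_pos'],s['ft_force'],s['ft_torque'],s['grip_width']*87); snap('wrist','w7')
crop('w7',150,130,370,330,3.5,'c9')
E
```

```text
time: 6.75
eef_pos: [0.6374, -0.0315, 0.2256]
eef_rot: [3.141, -0.001, 3.031]
ft_force: [-0.2, 3.7, 0.1]
grip_width: 0.641
time: 7.25
eef_pos: [0.6372, -0.0343, 0.2257]
eef_rot: [-3.14, -0.001, -2.815]
ft_force: [-4.1, -1.2, 3.0]
grip_width: 0.637
time: 7.75
eef_pos: [0.6377, -0.0324, 0.2255]
eef_rot: [-3.141, 0.0, -2.817]
ft_force: [-0.0, -0.1, -0.8]
grip_width: 0.78
time: 8.05
eef_pos: [0.6377, -0.0321, 0.2254]
eef_rot: [-3.141, -0.0, -3.08]
ft_force: [-0.2, 0.3, -1.0]
grip_width: 0.8
[ 0.63770013 -0.0320565   0.22539959] [-0.2371418   0.31381853 -1.04608029] [-0.01465464  0.05513036 -0.00380876] 69.58850496347249
```

View pics/c9.png

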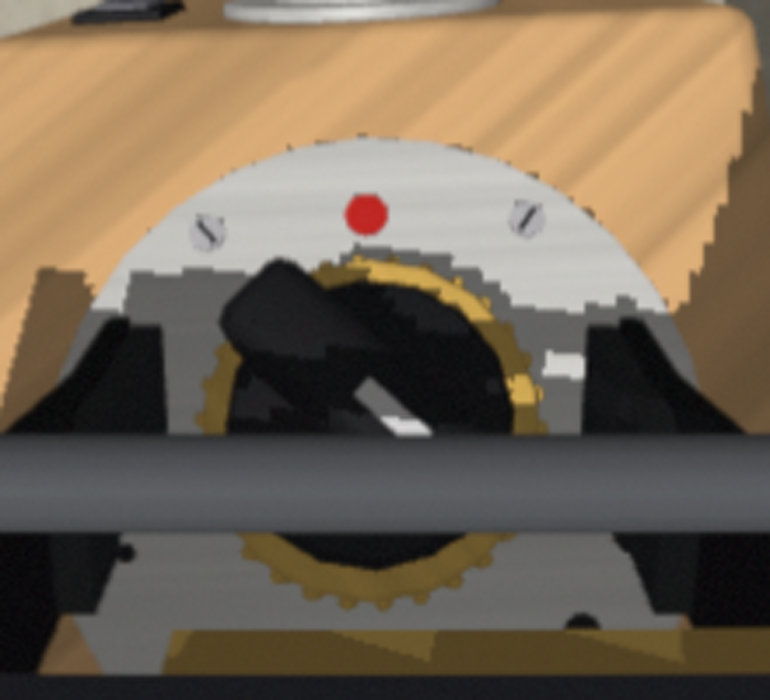

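```bash
python3 -m creep '[[0,0,1,0,70],[0,0,2,0,70],[0.4,0,3.2,0,87],[0.9,0,4.4,0,87],[0.9,0,4.4,0,87]]'
python3 - <<'E'
from h import *
snap('wrist','w8')
crop('w8',175,85,330,235,5,'c10')
E
```

```text
time: 8.6
eef_pos: [0.6765, -0.0322, 0.4079]
eef_rot: [-3.14, 0.009, -3.073]
ft_force: [0.6, -1.3, 0.4]
grip_width: 0.966
```

View pics/c10.png

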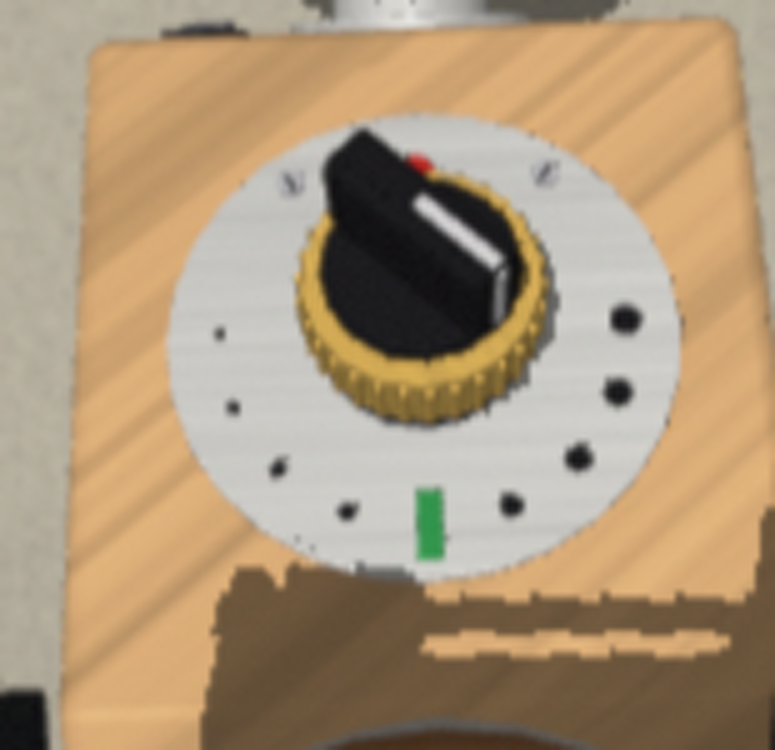

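```bash
cat >> m.py <<'E'
th=np.radians(6.2); C0=np.array([.6551,-.0305,.2042])
X=np.array([np.cos(th)*.819,np.sin(th)*.819,.5736]);Y=np.array([-np.sin(th),np.cos(th),0]);Z=np.cross(X,Y)
def ang(s,u,v,h):
    "u,v pixel; h height over plate -> angle deg (0 = green), radius mm"
    r=rot(s)@ray(s,u,v); o=np.array(s['xyz']); t=((C0+h*Z-o)@Z)/(r@Z); p=o+t*r-C0-h*Z
    return np.degrees(np.arctan2(p@Y,p@X)).round(1),(1000*np.hypot(p@X,p@Y)).round(1)
def px(x,y,u0,v0,k): return u0+(x+.5)/k-.5, v0+(y+.5)/k-.5
E
python3 - <<'E'
from m import *
for f,x,y in [('w4',343,264),('w6',283,297)]:
    s=load(f); print(f,'mark',ang(s,*px(x,y,150,130,3.5),.029))
s=load('w6'); print('dot',ang(s,*px(342,222,150,130,3.5),0.0))
s=load('w4'); print('dot',ang(s,*px(375,210,150,130,3.5),0.0))
s=load('w1'); print('ptr',[ang(s,*px(x,y,175,85,5),.059) for x,y in [(380,230),(455,292)]])
s=load('w8'); print('ptr',[ang(s,*px(x,y,175,85,5),.059) for x,y in [(418,200),(500,263)]])
s=load('w8'); print('vis ring',[ang(s,*px(x,y,175,85,5),.029) for x,y in [(325,215),(320,235),(433,172),(540,260),(410,370)]])
E
```

```text
w4 mark (np.float64(-168.0), np.float64(25.6))
w6 mark (np.float64(-159.2), np.float64(25.9))
dot (np.float64(-179.8), np.float64(44.4))
dot (np.float64(-179.9), np.float64(44.6))
ptr [(np.float64(178.2), np.float64(0.4)), (np.float64(47.5), np.float64(21.0))]
ptr [(np.float64(-174.9), np.float64(0.6)), (np.float64(47.5), np.float64(21.0))]
vis ring [(np.float64(-127.6), np.float64(26.1)), (np.float64(-116.6), np.float64(24.5)), (np.float64(172.0), np.float64(26.0)), (np.float64(95.6), np.float64(26.2)), (np.float64(-7.9), np.float64(22.7))]
```

```bash
python3 -m creep '[[-0.4,0,-1,-1,87],[-0.9,0,-2,-2,80],[-0.9,0,-3,-3,70],[-0.9,0,-3.8,-3,70],[-0.9,0,-4.4,-3,70]]'; python3 -m creep '[[0,0,0,0,70],[0,0,0,0,45],[0,0,0,0,45],[0,0,0,0,45],[0,0,0,0,45]]'; python3 -m creep '[[0,0,0,1,45],[0,0,0,2,45],[0,0,0,3,45],[0,0,0,4,45],[0,0,0,5,45]]';  python3 -m creep '[[0,0,0,1,45],[0,0,0,2,45],[0,0,0,2,45],[0,0,0,2,70],[0,0,0,2,70]]'; python3 -m creep '[[0,0,0,-1.5,70],[0,0,0,-3,70],[0,0,0,-4.5,70],[0,0,0,-5,70]]'
python3 - <<'E'
from h import *
s=sense();print(s['eef_pos'],s['ft_force'],s['ft_torque'],s['grip_width']*87); snap('wrist','w9')
crop('w9',150,130,370,330,3.5,'c11')
E
```

```text
time: 9.15
eef_pos: [0.6356, -0.0318, 0.2221]
eef_rot: [-3.141, -0.004, 2.947]
ft_force: [0.7, -0.5, 0.4]
grip_width: 0.817
time: 9.65
eef_pos: [0.6384, -0.0311, 0.2268]
eef_rot: [3.14, 0.002, 2.945]
ft_force: [-0.1, 4.7, 2.2]
grip_width: 0.641
time: 10.15
eef_pos: [0.6382, -0.0334, 0.2266]
eef_rot: [-3.14, 0.001, -2.902]
ft_force: [-3.2, -0.8, 4.6]
grip_width: 0.633
time: 10.65
eef_pos: [0.6379, -0.0329, 0.2262]
eef_rot: [-3.141, 0.001, -2.73]
ft_force: [0.3, -0.0, -0.2]
grip_width: 0.742
time: 11.05
eef_pos: [0.6378, -0.0319, 0.2256]
eef_rot: [-3.142, 0.0, 3.113]
ft_force: [-0.2, 0.2, -0.2]
grip_width: 0.8
[ 0.63781635 -0.03194017  0.22558507] [-0.16960547  0.22297762 -0.20957447] [ 0.01158262 -0.04546559  0.03589533] 69.57492945361922
```

View pics/c11.png

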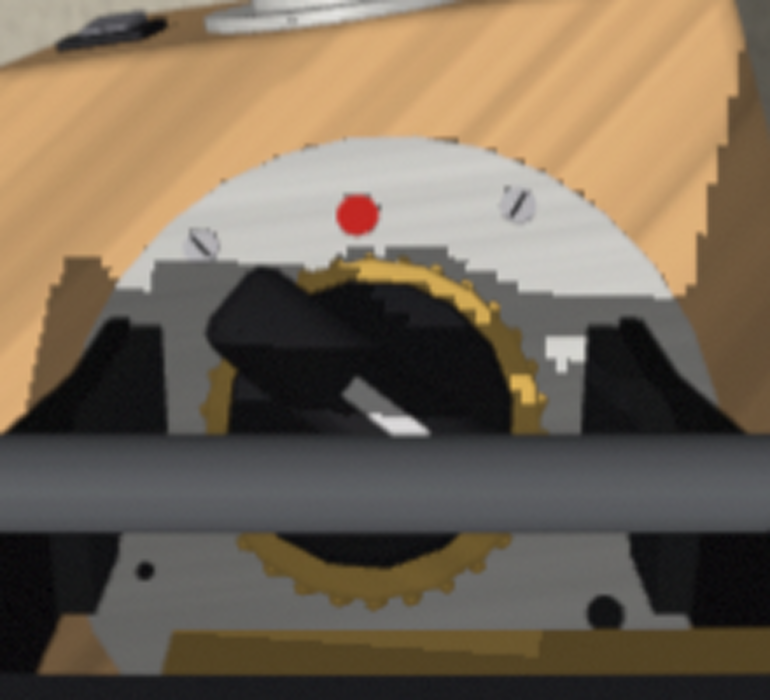

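Run:
```python
from m import *
s=load('w9'); print([ang(s,*px(x,y,150,130,3.5),.029) for x,y in [(225,370),(310,275)]])
print([ang(s,*px(x,y,150,130,3.5),.02) for x,y in [(225,370),(210,380),(310,275)]])
```

```text
[(np.float64(-116.4), np.float64(25.0)), (np.float64(-163.7), np.float64(26.0))]
[(np.float64(-118.4), np.float64(27.5)), (np.float64(-113.5), np.float64(29.3)), (np.float64(-163.3), np.float64(28.9))]
```

```bash
python3 -m creep '[[0,0,0,-1,70],[0,0,0,-1,45],[0,0,0,-1,45],[0,0,0,-1,45],[0,0,0,-1,45]]'; python3 -m creep '[[0,0,0,1,45],[0,0,0,2,45],[0,0,0,3,45],[0,0,0,4,45],[0,0,0,5,45]]';  python3 -m creep '[[0,0,0,0,45],[0,0,0,0,70],[0,0,0,0,70],[0,0,0,-1,70],[0,0,0,-2.5,70]]'
python3 - <<'E'
from h import *
s=sense();print(s['eef_pos'],s['ft_force'],s['ft_torque'],s['grip_width']*87); snap('wrist','w10')
crop('w10',150,130,370,330,3.5,'c12')
E
```

```text
time: 11.6
eef_pos: [0.6378, -0.0315, 0.2255]
eef_rot: [3.141, 0.0, 3.032]
ft_force: [0.2, 2.6, -0.2]
grip_width: 0.638
time: 12.1
eef_pos: [0.6372, -0.0343, 0.2258]
eef_rot: [-3.14, -0.001, -2.815]
ft_force: [-8.2, -2.9, 5.5]
grip_width: 0.637
time: 12.6
eef_pos: [0.6379, -0.0313, 0.2255]
eef_rot: [3.141, 0.0, -3.039]
ft_force: [0.1, -0.1, -0.3]
grip_width: 0.798
[ 0.63786544 -0.03131615  0.22545558] [ 0.07445002 -0.0914098  -0.31195189] [-0.00050973  0.02244627 -0.03312107] 69.4125635792078
```

View pics/c12.png

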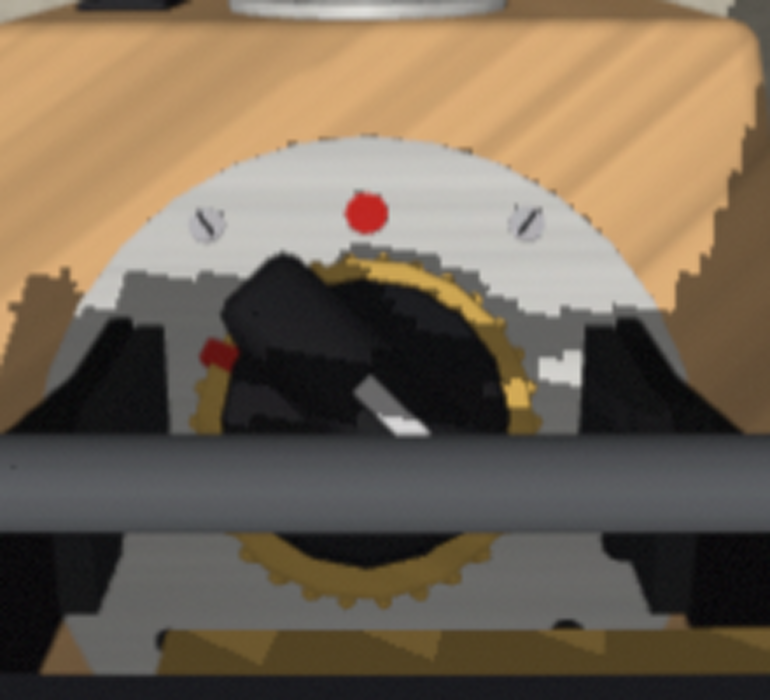

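```bash
python3 - <<'E'
from m import *
s=load('w10'); print([ang(s,*px(x,y,150,130,3.5),.029) for x,y in [(220,353)]])
E
python3 -m creep '[[0,0,1,0,70],[0,0,2,0,70],[-0.2,0,2,1.5,60],[-0.38,-0.04,2,3,60],[-0.38,-0.04,2,4.5,60]]'; python3 -m creep '[[0,0,0,1.5,60],[0,0,-0.5,1.5,60],[0,0,-1,1.5,60],[0,0,-1.35,1.5,60],[0,0,-1.35,1.5,60]]';  python3 - <<'E'
from h import *
s=sense();print(s['eef_pos'],s['eef_rot'],s['ft_force'],s['grip_width']*87); snap('wrist','w11');snap('scene','s11')
crop('w11',150,130,370,330,3.5,'c13'); crop('s11',215,120,345,240,5,'c14')
E
```

```text
[(np.float64(-115.3), np.float64(25.7))]
time: 13.15
eef_pos: [0.6222, -0.0334, 0.3061]
eef_rot: [3.141, 0.001, -2.634]
ft_force: [0.3, -0.2, -0.4]
grip_width: 0.704
time: 13.65
eef_pos: [0.6216, -0.0332, 0.2495]
eef_rot: [3.14, -0.003, -2.51]
ft_force: [-1.4, 0.6, -0.3]
grip_width: 0.689
[ 0.62156474 -0.03318929  0.24946708] [ 3.13966609e+00 -2.54707503e-03 -2.50962196e+00] [-1.35144518  0.59645895 -0.27119834] 59.956649677897516
```

View pics/c13.png

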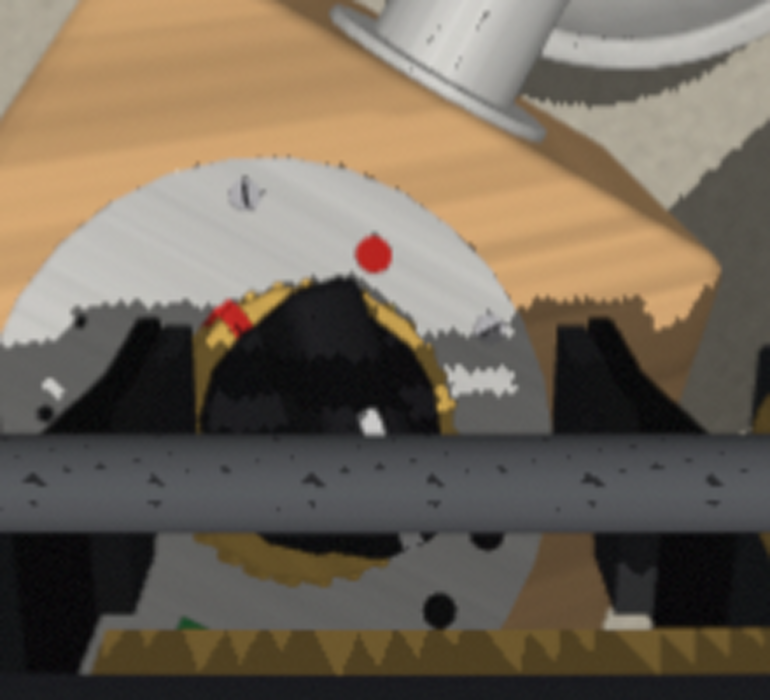

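View pics/c14.png

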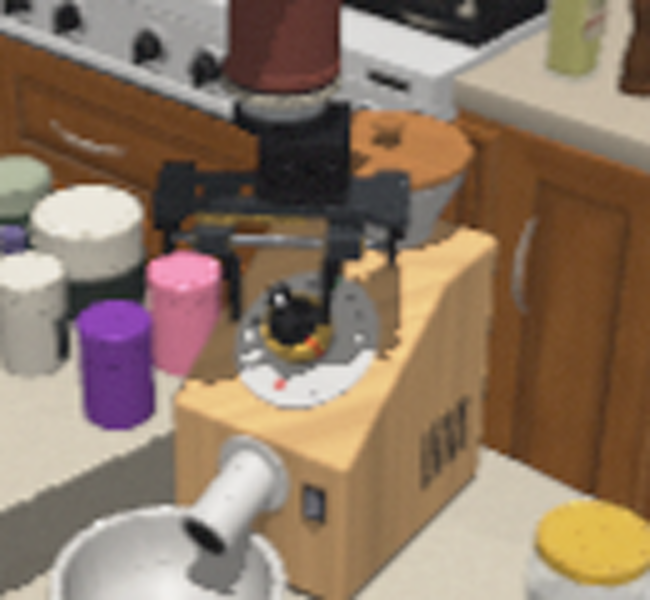

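```bash
python3 -m creep '[[0,0,0,0,45],[0,0,0,0,30],[0,0,0,0,20],[0,0,0,0,10],[0,0,0,0,8]]';python3 -m creep '[[0,0,0,0,8],[0,0,0,0,8],[0,0,0,0,8]]';  python3 - <<'E'
from h import *
s=sense();print(s['eef_pos'],s['ft_force'],s['ft_torque'],s['grip_width']*87); snap('wrist','w12')
crop('w12',150,130,370,330,3.5,'c15')
E
```

```text
time: 14.25
eef_pos: [0.6225, -0.0339, 0.2517]
eef_rot: [-3.141, 0.0, -2.511]
ft_force: [0.5, -0.7, -0.6]
grip_width: 0.316
time: 14.55
eef_pos: [0.6232, -0.0358, 0.2519]
eef_rot: [-3.139, 0.0, -2.513]
ft_force: [3.2, -4.6, -1.9]
grip_width: 0.183
[ 0.62315837 -0.03575914  0.25189791] [ 3.20454496 -4.60393144 -1.91288492] [-1.15694078 -0.85198001 -0.07648106] 15.891325284064811
```

View pics/c15.png

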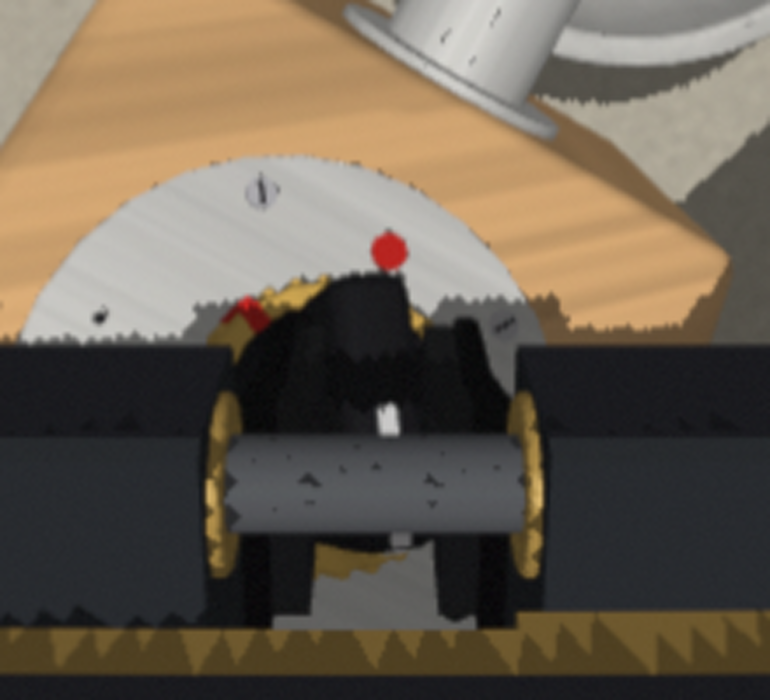

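```bash
python3 -m creep '[[0,0,0,-1,8],[0,0,0,-2,8],[0,0,0,-3,8],[0,0,0,-4,8],[0,0,0,-5,8]]';python3 -m creep '[[0,0,0,-1,8],[0,0,0,-1,8],[0,0,0,-1,8],[0,0,0,-1,8]]';  python3 - <<'E'
from h import *
s=sense();print(s['eef_pos'],s['eef_rot'],s['ft_force'],s['ft_torque'],s['grip_width']*87)
E
python3 -m creep '[[0,0,0,0,25],[0,0,0,0,40],[0,0,0,0,50],[0,0,0.8,0,60],[0,0,2,0,70]]';python3 -m creep '[[0.6,0,1,0,70],[1.2,0,2.2,0,70],[1.2,0,2.2,0,70]]'
python3 - <<'E'
from h import *
snap('wrist','w13')
crop('w13',175,85,330,235,5,'c16')
E
```

```text
time: 15.1
eef_pos: [0.6226, -0.0346, 0.2521]
eef_rot: [-3.141, 0.001, -2.952]
ft_force: [-2.1, -1.7, 3.8]
grip_width: 0.16
time: 15.5
eef_pos: [0.6226, -0.0342, 0.2519]
eef_rot: [-3.141, 0.001, -3.033]
ft_force: [-0.3, -2.8, 4.1]
grip_width: 0.157
[ 0.62261065 -0.03418784  0.25189273] [-3.14123233e+00  5.56029555e-04 -3.03298767e+00] [-0.2975602  -2.84687105  4.14490551] [-0.25885743 -0.04456239  0.0353843 ] 13.627858115380242
time: 16.0
eef_pos: [0.621, -0.0332, 0.3296]
eef_rot: [3.141, -0.006, -3.034]
ft_force: [1.3, -0.4, 0.3]
grip_width: 0.529
time: 16.3
eef_pos: [0.6734, -0.0331, 0.4247]
eef_rot: [-3.14, 0.007, -3.032]
ft_force: [0.3, 0.4, -0.3]
grip_width: 0.769
```

View pics/c16.png

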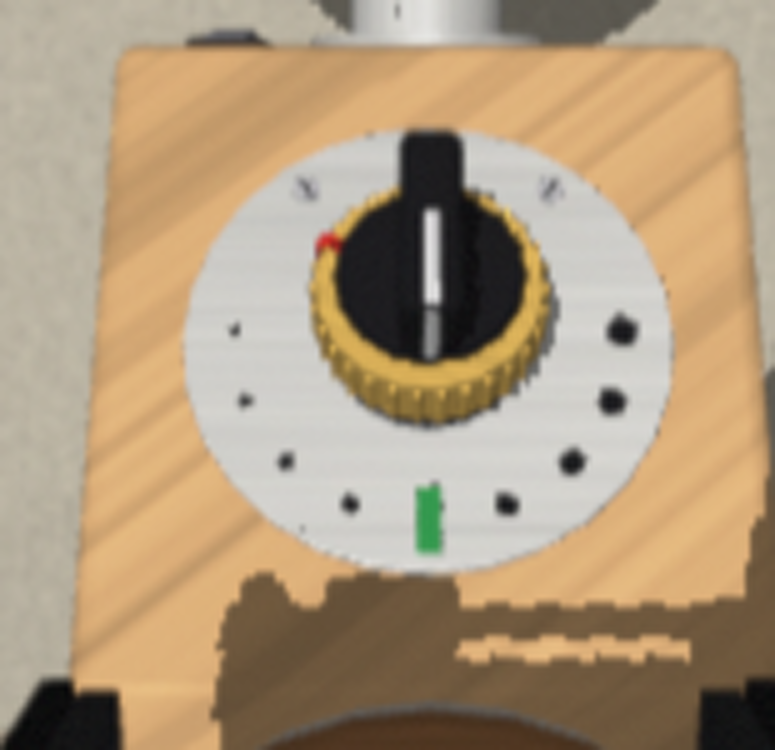

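```bash
python3 -m creep '[[-0.4,0,-1,1,80],[-0.82,0.05,-2,2.5,75],[-0.82,0.05,-3,4,70],[-0.82,0.05,-4,4,70],[-0.82,0.05,-4.85,4,70]]'; python3 -m creep '[[0,0,0,0,70],[0,0,0,0,45],[0,0,0,0,45],[0,0,0,0,45],[0,0,0,0,45]]'; python3 -m creep '[[0,0,0,-1,45],[0,0,0,-2,45],[0,0,0,-3,45],[0,0,0,-4,45],[0,0,0,-5,45]]';  python3 -m creep '[[0,0,0,-1,45],[0,0,0,-2,45],[0,0,0,-3,45],[0,0,0,-3,45],[0,0,0,-3,70]]'; python3 -m creep '[[0,0,0,0,70],[0,0,0,1.5,70],[0,0,0,3,70],[0,0,0,4,70],[0,0,0,4,70]]'
python3 - <<'E'
from h import *
s=sense();print(s['eef_pos'],s['eef_rot'],s['ft_force'],s['ft_torque'],s['grip_width']*87); snap('wrist','w14')
crop('w14',150,130,370,330,3.5,'c17')
E
```

```text
time: 16.85
eef_pos: [0.6355, -0.0313, 0.2221]
eef_rot: [3.14, -0.003, -2.685]
ft_force: [0.2, 0.1, 0.1]
grip_width: 0.81
time: 17.35
eef_pos: [0.639, -0.0344, 0.2274]
eef_rot: [-3.137, 0.003, -2.688]
ft_force: [4.6, -6.0, -4.4]
grip_width: 0.64
time: 17.85
eef_pos: [0.6385, -0.0322, 0.2278]
eef_rot: [3.141, 0.003, -3.125]
ft_force: [-1.5, -1.7, 0.9]
grip_width: 0.632
time: 18.35
eef_pos: [0.6383, -0.0309, 0.2281]
eef_rot: [3.139, 0.002, 2.9]
ft_force: [-0.2, 0.9, 1.0]
grip_width: 0.679
time: 18.85
eef_pos: [0.6382, -0.0323, 0.2265]
eef_rot: [-3.141, 0.002, -3.034]
ft_force: [0.1, 0.6, 0.1]
grip_width: 0.804
[ 0.63816913 -0.03226669  0.22654276] [-3.14134892e+00  1.62764488e-03 -3.03372054e+00] [0.05574906 0.57391021 0.14880067] [ 0.02980074  0.01316154 -0.0395197 ] 69.94203427681533
```

View pics/c17.png

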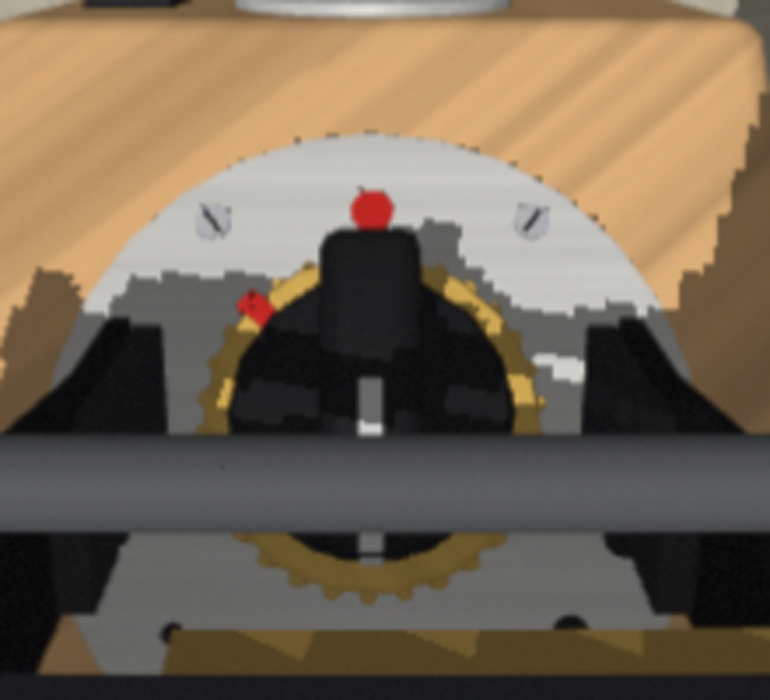

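```bash
python3 -m creep '[[0,0,0,1.5,70],[0,0,0,3,70],[0,0,0,4,70],[0,0,0,4,45],[0,0,0,4,45]]'; python3 -m creep '[[0,0,0,0,45],[0,0,0,0,45],[0,0,0,-1,45],[0,0,0,-2,45],[0,0,0,-3,45]]'; python3 -m creep '[[0,0,0,-1,45],[0,0,0,-2,45],[0,0,0,-3,45],[0,0,0,-4,45],[0,0,0,-5,45]]';  python3 -m creep '[[0,0,0,0,45],[0,0,0,0,45],[0,0,0,0,70],[0,0,0,0,70],[0,0,0,1.5,70]]'; python3 -m creep '[[0,0,0,1.5,70],[0,0,0,2.5,70],[0,0,0,2.5,70]]'
python3 - <<'E'
from h import *
s=sense();print(s['eef_pos'],s['eef_rot'],s['ft_force'],s['ft_torque'],s['grip_width']*87); snap('wrist','w15')
crop('w15',150,130,370,330,3.5,'c18')
E
```

```text
time: 19.4
eef_pos: [0.6382, -0.0329, 0.2259]
eef_rot: [-3.14, 0.001, -2.691]
ft_force: [6.8, -8.8, -3.1]
grip_width: 0.703
time: 19.9
eef_pos: [0.638, -0.0331, 0.2261]
eef_rot: [-3.14, 0.001, -2.956]
ft_force: [3.1, -1.8, -0.4]
grip_width: 0.633
time: 20.4
eef_pos: [0.6373, -0.0304, 0.2264]
eef_rot: [3.139, -0.001, 2.894]
ft_force: [-11.8, 3.0, 13.7]
grip_width: 0.643
time: 20.9
eef_pos: [0.6377, -0.032, 0.2254]
eef_rot: [-3.141, 0.0, 3.029]
ft_force: [0.3, -0.3, 1.0]
grip_width: 0.78
time: 21.2
eef_pos: [0.6377, -0.0322, 0.2254]
eef_rot: [-3.141, 0.0, -3.035]
ft_force: [0.1, -0.0, -0.6]
grip_width: 0.8
[ 0.63770376 -0.0322179   0.22543562] [-3.14121658e+00  1.77903521e-05 -3.03548513e+00] [ 0.07106872 -0.01956266 -0.6158621 ] [ 0.0021006   0.03573749 -0.03974945] 69.62622843629285
```

View pics/c18.png

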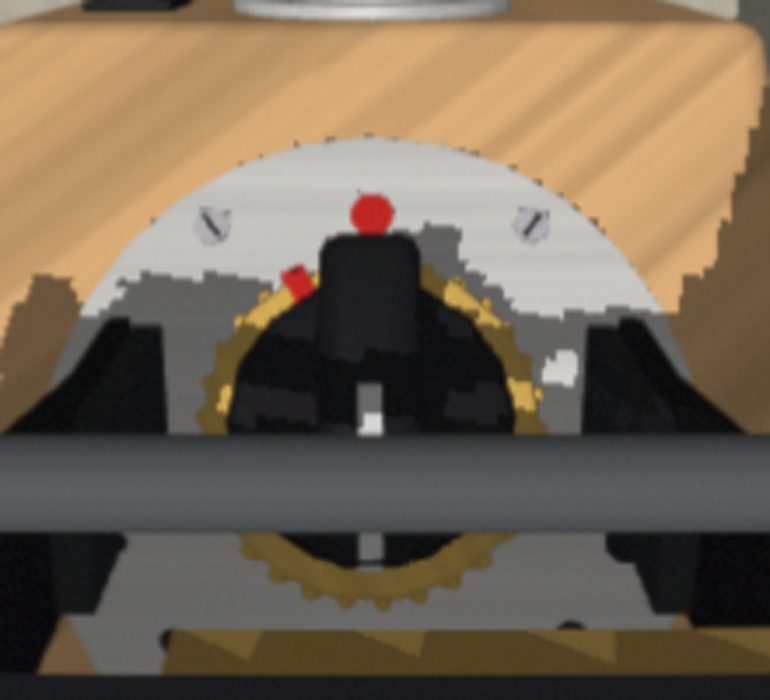

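```bash
python3 -m creep '[[0,0,0,1.5,70],[0,0,0,3,70],[0,0,0,4,70],[0,0,0,4,45],[0,0,0,4,45]]'; python3 -m creep '[[0,0,0,0,45],[0,0,0,0,45],[0,0,0,-1,45],[0,0,0,-2,45],[0,0,0,-3,45]]'; python3 -m creep '[[0,0,0,-1,45],[0,0,0,-2,45],[0,0,0,-3,45],[0,0,0,-4,45],[0,0,0,-5,45]]';  python3 -m creep '[[0,0,0,0,45],[0,0,0,0,45],[0,0,0,0,70],[0,0,0,0,70],[0,0,0,1.5,70]]'; python3 -m creep '[[0,0,0,1.5,70],[0,0,0,2.5,70],[0,0,0,2.5,70]]'
python3 - <<'E'
from h import *
s=sense(); snap('wrist','w16')
crop('w16',150,130,370,330,3.5,'c19')
E
python3 -m creep '[[0,0,0,1.5,70],[0,0,0,3,70],[0,0,0,4,70],[0,0,0,4,45],[0,0,0,4,45]]'; python3 -m creep '[[0,0,0,0,45],[0,0,0,0,45],[0,0,0,-1,45],[0,0,0,-2,45],[0,0,0,-3,45]]'
```

```text
time: 21.75
eef_pos: [0.6381, -0.033, 0.2256]
eef_rot: [-3.14, 0.0, -2.691]
ft_force: [6.3, -8.4, -3.1]
grip_width: 0.702
time: 22.25
eef_pos: [0.6378, -0.0331, 0.2258]
eef_rot: [-3.14, 0.0, -2.956]
ft_force: [2.1, -2.5, 0.9]
grip_width: 0.634
time: 22.75
eef_pos: [0.6371, -0.0304, 0.2262]
eef_rot: [3.14, -0.002, 2.894]
ft_force: [-9.9, 3.7, 11.0]
grip_width: 0.644
time: 23.25
eef_pos: [0.6377, -0.032, 0.2253]
eef_rot: [-3.141, 0.0, 3.028]
ft_force: [0.3, 0.9, -0.6]
grip_width: 0.785
time: 23.55
eef_pos: [0.6377, -0.0323, 0.2254]
eef_rot: [-3.141, 0.0, -3.036]
ft_force: [-0.6, -0.5, 0.5]
grip_width: 0.806
time: 24.1
eef_pos: [0.6381, -0.033, 0.2255]
eef_rot: [-3.14, 0.0, -2.691]
ft_force: [6.3, -8.9, -3.9]
grip_width: 0.7
time: 24.6
eef_pos: [0.6377, -0.0331, 0.2258]
eef_rot: [-3.14, 0.0, -2.956]
ft_force: [-2.7, -3.7, 3.2]
grip_width: 0.631
```

View pics/c19.png

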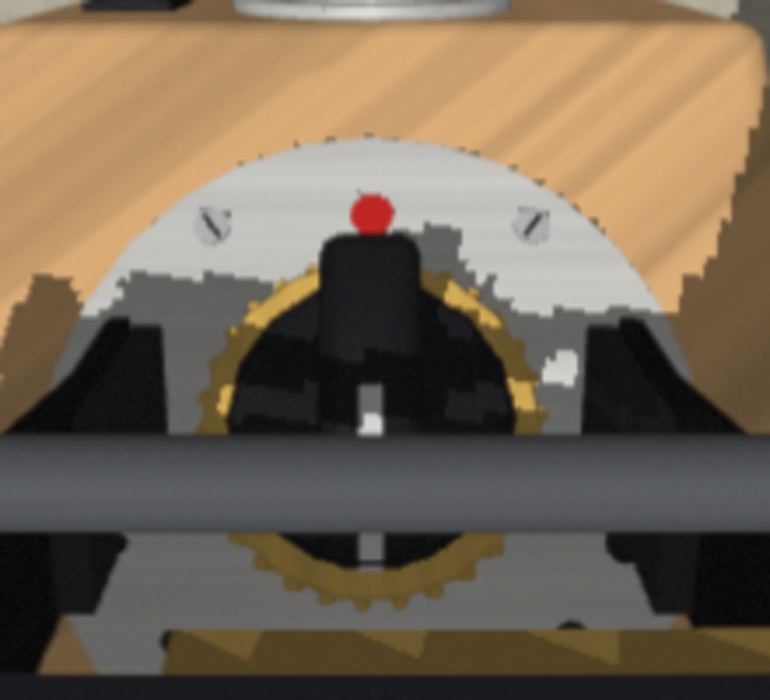

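```bash
python3 -m creep '[[0,0,0,-1,45],[0,0,0,-2,45],[0,0,0,-3,45],[0,0,0,-4,45],[0,0,0,-5,45]]'
python3 - <<'E'
from h import *
s=sense(); print(s['ft_force'],s['ft_torque'])
E
python3 -m creep '[[0,0,0,0,45],[0,0,0,0,45],[0,0,0,0,70],[0,0,0,0,70],[0,0,0,1.5,70]]'; python3 -m creep '[[0,0,0,1.5,70],[0,0,0,3,70],[0,0,0,4.5,70],[0,0,0,6,70],[0,0,0,6.5,70]]'
python3 -m creep '[[0,0,0,0,45],[0,0,0,0,45],[0,0,0,0,45],[0,0,0,0,45],[0,0,0,-1,45]]'; python3 -m creep '[[0,0,0,-1,45],[0,0,0,-2,45],[0,0,0,-3,45],[0,0,0,-4,45],[0,0,0,-5,45]]';python3 -m creep '[[0,0,0,-1,45],[0,0,0,-2,45],[0,0,0,-2,45]]';python3 - <<'E'
from h import *
s=sense(); print(s['ft_force'],s['ft_torque'])
E
python3 -m creep '[[0,0,0,0,70],[0,0,0,0,70],[0,0,0,0,70],[0,0,0,1.5,70],[0,0,0,3,70]]'; python3 -m creep '[[0,0,0,1,70],[0,0,1,1,70],[0,0,2,1,70],[0.4,0,3.2,1,87],[0.9,0,4.4,1,87]]'; python3 -m creep '[[0,0,0,0,87],[0,0,0,0,87]]'
python3 - <<'E'
from h import *
snap('wrist','w17'); snap('scene','s17'); crop('s17',245,160,305,220,10,'c21')
crop('w17',175,85,330,235,5,'c20')
E
```

```text
time: 25.1
eef_pos: [0.6375, -0.0305, 0.2262]
eef_rot: [3.14, -0.001, 2.894]
ft_force: [-3.7, 2.6, 4.7]
grip_width: 0.64
[-3.67825953  2.61633923  4.74499373] [0.62955811 0.3160215  0.73674304]
time: 25.6
eef_pos: [0.6375, -0.0321, 0.2252]
eef_rot: [-3.141, -0.0, 3.029]
ft_force: [0.5, -0.0, 0.6]
grip_width: 0.786
time: 26.1
eef_pos: [0.6375, -0.0324, 0.2253]
eef_rot: [-3.141, -0.001, -2.683]
ft_force: [0.7, -0.2, 0.4]
grip_width: 0.802
time: 26.6
eef_pos: [0.6383, -0.0341, 0.2254]
eef_rot: [-3.138, 0.0, -2.777]
ft_force: [3.0, -3.9, -0.4]
grip_width: 0.643
time: 27.1
eef_pos: [0.6382, -0.0317, 0.2261]
eef_rot: [-3.141, 0.001, 3.07]
ft_force: [1.0, 0.0, 4.7]
grip_width: 0.635
time: 27.4
eef_pos: [0.6374, -0.0304, 0.2263]
eef_rot: [3.14, -0.001, 2.896]
ft_force: [-4.7, 3.0, 8.2]
grip_width: 0.642
[-4.727405    2.95495856  8.21041734] [0.94817365 0.98353284 0.0724427 ]
time: 27.9
eef_pos: [0.6376, -0.0321, 0.2252]
eef_rot: [-3.141, -0.0, -3.118]
ft_force: [0.3, -0.5, 0.5]
grip_width: 0.802
time: 28.4
eef_pos: [0.6723, -0.0322, 0.4016]
eef_rot: [3.141, 0.001, -3.036]
ft_force: [2.0, -0.4, 0.6]
grip_width: 0.913
time: 28.6
eef_pos: [0.6733, -0.0324, 0.3996]
eef_rot: [-3.14, 0.001, -3.036]
ft_force: [0.3, -0.9, -0.8]
grip_width: 0.991
```

View pics/c20.png

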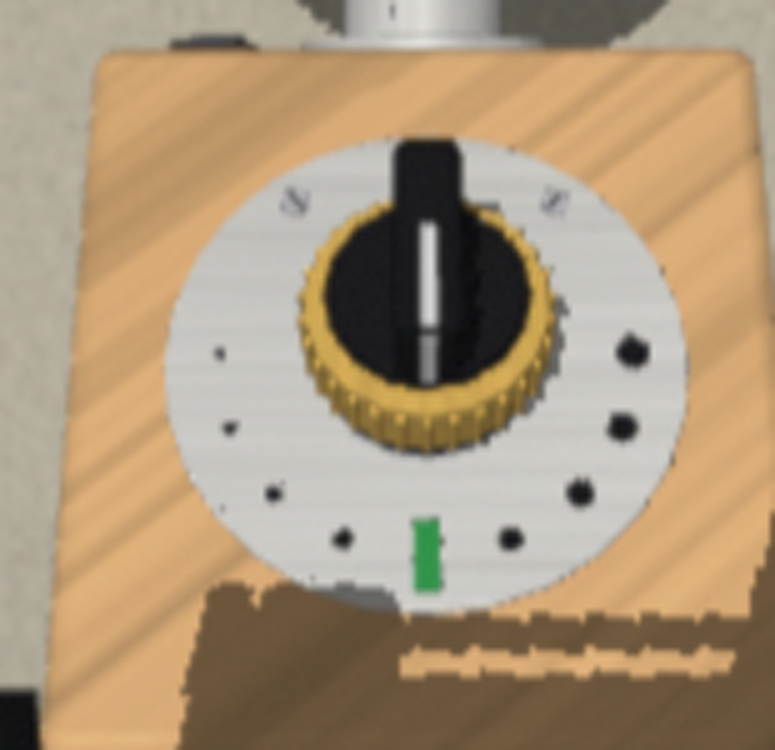

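View pics/c21.png

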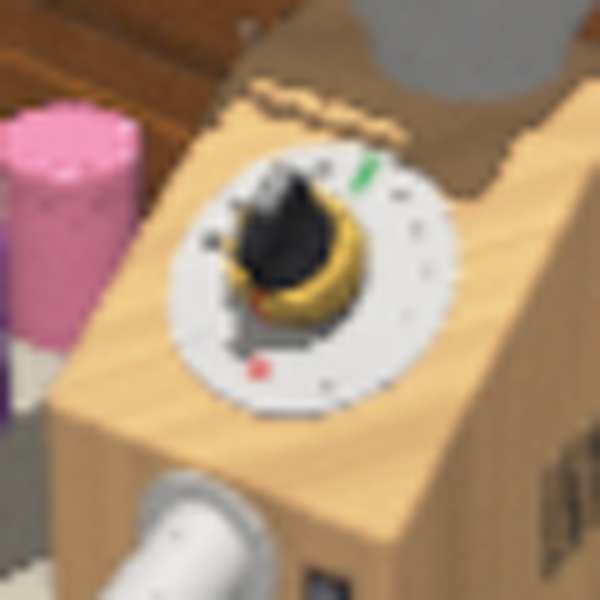

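Run:
```python
from m import *
for f in ['scene0','s17']:
    s=load(f); x=s['pixels'].astype(float)
    w=np.clip(x[...,0]-1.0*x[...,1]-30,0,None)*(abs(x[...,1]-x[...,2])<45)
    for nm,(u0,v0,u1,v1) in {'ring':(265,184,277,193),'dot':(265,193,277,200)}.items():
        W=w[v0:v1,u0:u1]; vv,uu=np.mgrid[v0:v1,u0:u1]; print(f,nm,W.sum(),(W*uu).sum()/W.sum(),(W*vv).sum()/W.sum())
s=load('s17')
for a in [0,5,10,15,20]:
    r=np.radians(180+a); e=np.cos(r)*X+np.sin(r)*Y
    print(a,[np.round(proj(s,C0+.0265*e+.029*Z),1),np.round(proj(s,C0+.028*e+.02*Z),1)])
a=cv2.imread('pics/scene0.png')[175:205,255:290];b=cv2.imread('pics/s17.png')[175:205,255:290]
cv2.imwrite('pics/c22.png',cv2.resize(np.hstack([a,b]),None,fx=11,fy=11,interpolation=cv2.INTER_NEAREST))
```

```text
scene0 ring 126.0 270.53968253968253 190.17460317460316
scene0 dot 202.0 270.509900990099 196.45049504950495
s17 ring 74.0 270.4189189189189 189.67567567567568
s17 dot 209.0 270.4401913875598 196.44497607655504
0 [array([270.2, 189.2]), array([270.7, 190.5])]
5 [array([270.7, 189.3]), array([271.2, 190.6])]
10 [array([271.2, 189.4]), array([271.8, 190.8])]
15 [array([271.7, 189.5]), array([272.3, 190.8])]
20 [array([272.3, 189.5]), array([272.9, 190.9])]
```

View pics/c22.png

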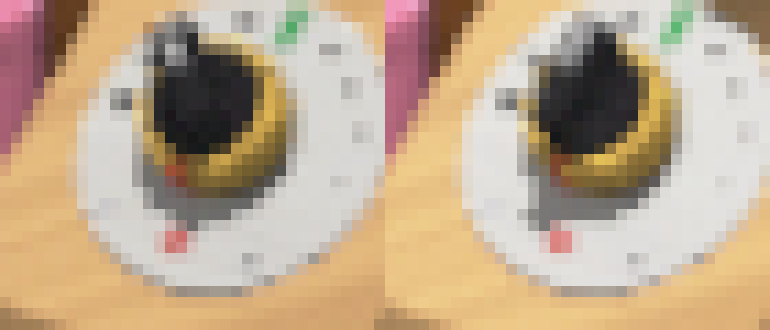

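```bash
python3 -m creep '[[-0.4,0.9,0,0,87],[-0.9,1.8,0,0,87],[-1.2,2.7,0,0,87],[-1.2,2.7,0,0,87],[-1.2,2.7,0,0,87]]'
python3 - <<'E'
from h import *
snap('wrist','w18'); crop('w18',80,80,250,230,5,'c23')
E
```

```text
time: 29.2
eef_pos: [0.6237, 0.0773, 0.3979]
eef_rot: [3.141, -0.002, -3.032]
ft_force: [-0.4, 0.3, 0.5]
grip_width: 1.0
```

View pics/c23.png

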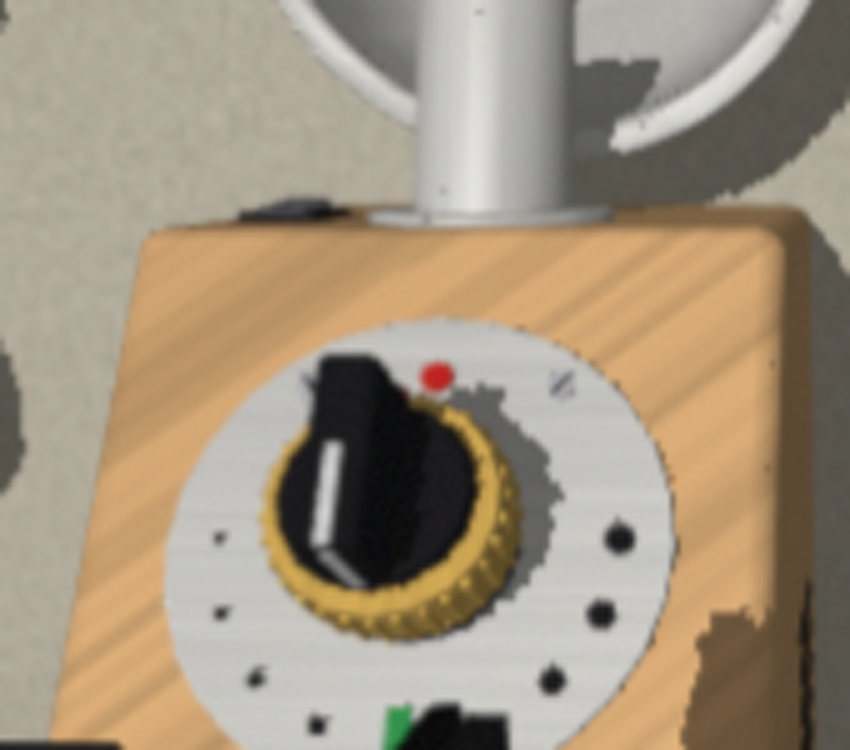

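```bash
python3 -m creep '[[-0.4,0.8,0,0,87],[-0.8,1.5,0,0,87],[-0.8,1.5,0,0,87],[-0.8,1.5,0,0,87]]'
python3 - <<'E'
from m import *
s=load('w18'); print(ang(s,*px(404,392,80,80,5),.029),ang(s,*px(437,377,80,80,5),0))
s=snap('wrist','w19'); u,v=proj(s,C0); print(u,v); u=int(u);v=int(v); u0,v0=max(u-60,0),max(v-60,0);print(u0,v0); crop('w19',u0,v0,u0+120,v0+110,6,'c24')
snap('top','t19')
E
```

```text
time: 29.65
eef_pos: [0.5926, 0.1352, 0.3987]
eef_rot: [-3.141, -0.001, -3.035]
ft_force: [-0.2, 0.1, 0.9]
grip_width: 1.003
(np.float64(174.8), np.float64(26.7)) (np.float64(179.9), np.float64(44.6))
115.62651494922105 208.3406681439935
55 148
```

View pics/c24.png

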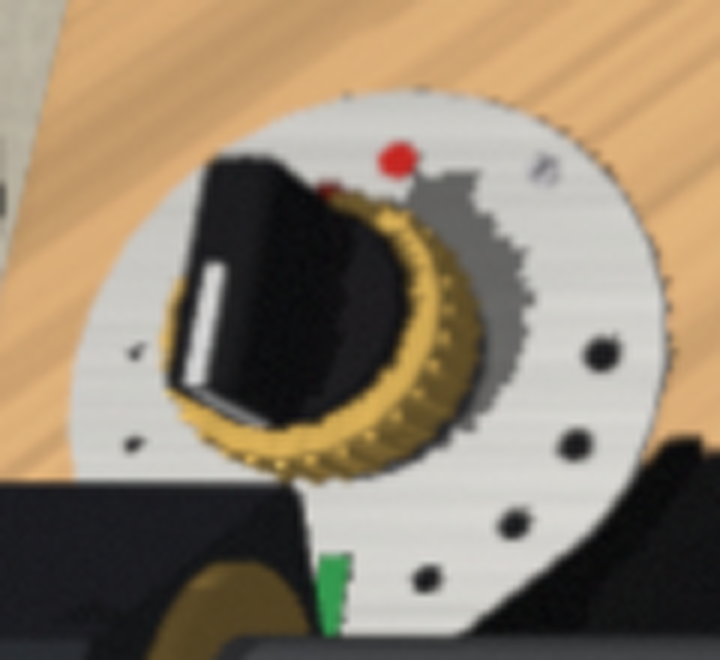

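View pics/t19.png

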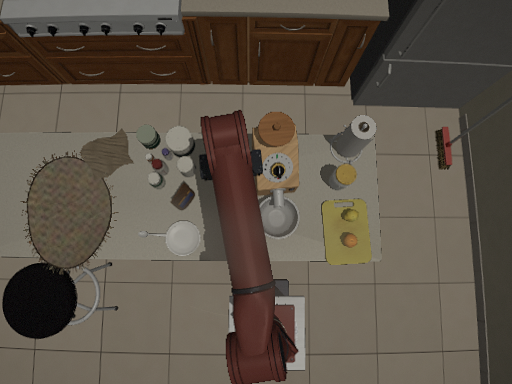

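Run:
```python
from m import *
s=load('w19'); print(ang(s,*px(328,192,55,148,6),.029),ang(s,*px(345,197,55,148,6),.029))
print('ptr',[ang(s,*px(x,y,55,148,6),.059) for x,y in [(216,264),(196,386)]])
a=load('top0');b=load('t19')
for u,v in [(277,220),(344,174),(182,196),(185,165),(351,215),(350,240),(152,234)]: print(pt(a,u,v).round(3),pt(b,u,v).round(3))
close_job()
```

```text
(np.float64(176.9), np.float64(26.2)) (np.float64(169.0), np.float64(25.6))
ptr [(np.float64(-171.4), np.float64(1.1)), (np.float64(0.9), np.float64(20.7))]
[ 0.47  -0.045 -0.   ] [ 0.47  -0.045 -0.   ]
[ 0.642 -0.305  0.156] [ 0.642 -0.305  0.158]
[0.553 0.35  0.117] [0.553 0.35  0.116]
[0.685 0.345 0.105] [0.687 0.346 0.101]
[ 0.487 -0.354  0.063] [ 0.487 -0.354  0.061]
[ 0.382 -0.346  0.06 ] [ 0.382 -0.346  0.063]
[0.404 0.495 0.004] [0.404 0.494 0.005]
the job is handed in; nothing more can be done
```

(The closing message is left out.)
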